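# Fetch the rear sizing gauge from a crowded hook and set it in its holder

### The arm

A 6-joint arm with a two-finger parallel gripper is mounted at the origin on the work surface. World frame = base frame: x ahead of the robot, y to its left, z up, the work surface at z = 0. Lengths are in m, angles in rad, forces in N, time in s.
With the tool pointing down it reaches from about 0.225 to 0.875 m from the base axis. Payload 3.4 kg.
Tool frame: the origin (TCP) lies at the very end of the fingers, on their centre line; the grasp point (between the pads) lies 19 mm behind it (grip_depth is the distance from the TCP to the grasp point, in m); x points along the fingers, z is the direction in which the jaws open and shut, and the axes are right-handed (so a half turn about x gives the same grasp; the last joint's range is limited). The gripper opens to 85 mm and grips with 20 to 120 N. Pads are 22 mm wide; open, the fingers measure 114 mm over their backs; the gripper's body (76 mm by 85 mm) begins 54 mm behind the grasp point. The pads swing forward as they close: fully open they stand 13 mm farther back than shut.
Start: joints at [1.139, 0.276, 1.505, -0, 1.361, -0.121], TCP at [0.176, 0.547, 0.231] pointing down, gripper open.
Joint ranges: [-2.89, 2.89], [-0.75, 2.08], [0.22, 2.7], [-1.18, 4.32], [0.11, 2.71], [-2.7, 2.7]. Speed limits (rad/s): [2.57, 2.57, 3.14, 3.14, 3.14, 3.14].

### API

Orientations are given as a unit quaternion [w, x, y, z].
In Python, from rig import get_state, get_image, sign_off, grip_depth gives the robot as it stands. The module is installed in compiled form; this text tells all that it offers.
- The arm moves only by the tool arm_command, never from a script. Its argument "series" is a list of rows, each an object with "dp": the shift along the tool's x, y, z scaled (see below), a list of three; "angular": the turn, a rotation vector about the tool's x, y, z scaled (see below), a list of three; "gripper": the finger opening in mm, from 0 to 85.4. A call has exactly 8 rows; each row shifts and turns the pose as measured when the row begins, along the tool's axes as they then stand; what a row does not reach is not made up. The controller multiplies each number of a shift by 0.12 m and each number of a turn by 90 degrees. A row lasts 1/8 s, in which the tool goes at most 62.5 mm and 10.7 degrees, less where a joint would pass 70% of its speed; a pose out of reach is approached as far as the arm can. A call with a number of a shift or a turn outside -1 to 1 is refused whole. A call with a gripper value outside its range is refused whole. The fingers move at their own pace and stop on an object; "grip_force" is the grip in N (left out, the last holds). Time passes only in rows, so rows that do not move let the fingers close, or fill a call up. It gives the time, the measured TCP pose, the force and the opening at its end, in the units of the state.
- get_state(): the state, without advancing time (a new reading comes with each control period).
- get_image(name): name is "scene" or "top" or "wrist"; returns a dict with "image" (400x640x3 uint8, blue, green, red), "depth" (400x640 float32, m along the optical axis (not along the pixel's ray), 0 where there is no reading), "mtx" (3x3 intrinsics, pixels), "view" (4x4, takes a point from world to camera coordinates); the wrist camera has in their place "mount" (4x4, takes a point from camera to tool coordinates, whose origin is the TCP and whose axes are the tool frame's). Camera axes: x right, y up, looking along -z (the intrinsics and any distortion apply to the point x, -y, -z); pixel columns grow to the right and rows downward; lengths in m; the calibration is good to about 2 mm. The wrist camera is an equidistant fisheye: a pixel r from the principal point sees the ray r / f radians off the axis. A picture is of the moment at which its call begins: read the wrist's pose just before it.
- sign_off(): hands the job in, once; it reports no verdict.
The state is a dict: "clock": time; "qpos": joint angles; "qd": joint speeds; "effort": joint torques, N m; "position": TCP position; "ee_rot": TCP orientation; "contact_force": force on the tool from outside, world axes, zero at the start; "moment": the same for the moment, N m; "width": finger opening in m.
Only numpy, scipy, OpenCV 4.12 (cv2) and the standard library are available. Lean on these libraries where they do the work, as an engineer would, in place of code of your own. Each camera call takes 0.05 s, during which the arm holds its last target. There are 200 camera calls.

### The job

Set up the fruit-sizing station: the red gauge is at the back of the crowded hook, so first hang the yellow and the blue gauge on the spare hook. Then stand the red gauge upright, foot down, in the slot of the metal holder: feel for the stop inside, whose depth is set differently every time, and let go only once the gauge rests on it, neither letting it drop nor pressing it down hard. Leave the other things on the table where they are.

Things in the scene. Friction and masses are not known exactly. Their poses are not given: they have to be found in the camera images.
- full_hook: Green stand with the crowded hook, fixed. Origin on the table under the post's axis; x points away from the robot. Post 30 mm wide, 215 mm tall, front face at x = -10 mm; base plate 160 x 120 x 12 mm. Red hangs at about x = -40 mm, yellow and blue at -68 and -97 mm in either order.
- full_hook_bar (a point): Top of the crowded hook's bar half-way along, 200 mm up, at x = -68 mm of its stand. Round bar, 10 mm thick, level along the stand's -x; straight to x = -121 mm, then an upturned tip, 16 mm higher than the bar (216 mm up), reaching x = -131 mm. A hanging gauge's ring centre is 31 mm below the bar's top.
- spare_hook: Grey stand with the spare hook, empty at the start; the same shape, sizes, bar and origin as the green one. Either stand may be left or right.
- spare_hook_bar (a point): The same point on the spare hook's bar.
- red_ring (a point): Red sizing gauge, 10 mm flat plastic, 120 g (+-40%), hanging upright: 12-sided ring (opening 62 mm, outside 84 mm); grip tab on top, 28 mm wide, free from 42 to 86 mm above the ring's centre; straight foot below, 30 mm wide, ending 107 mm under the ring's centre. This point: ring centre, mid-thickness. x: plate normal (along the hook), y: across the plate, z: foot to tab. Rear one, to fetch.
- red_foot (a point): The centre of the end face of the red gauge's foot, same axes, 107 mm below its ring's centre.
- yellow_ring (a point): Yellow gauge's ring centre; shape, sizes and axes as the red one.
- blue_ring (a point): Blue gauge's ring centre; shape, sizes and axes as the red one.
- red: The red gauge as a whole; origin at the end of its foot (the same point as red_foot).
- yellow: The yellow gauge as a whole; origin at the end of its foot.
- blue: The blue gauge as a whole; origin at the end of its foot.
- holder: aluminium block fixed to the table, 80 x 100 x 70 mm (x, y, z), origin at the centre of its underside, black thumb screw on its -x face. The slot in its top has a rubber-faced stop as its floor, set anywhere from 26 to 60 mm below the mouth; this depth is not measured and has to be felt. The stop is sprung: it gives 0.4 mm per N, up to 4 mm, then stands firm.
- slot (a point): centre of the slot's mouth, level with the holder's top; the slot is 13 mm (x) by 33 mm (y), with a 4 mm, 45 degree lead-in chamfer round the mouth; z up. The red foot goes in with its 10 mm thickness along x and its 30 mm width along y, either way round.
- mug: bystander: white ceramic mug, 85 mm tall, 84 mm wide; origin at the centre of its underside.
- cup: bystander: red plastic cup, 80 mm tall, 76 mm wide; origin at the centre of its underside.
- bottle: bystander: clear water bottle with a blue cap, 190 mm tall, 64 mm wide; origin at the centre of its underside.
- tub: bystander: white tub with a yellow lid, 110 mm tall, 96 mm wide; origin at the centre of its underside.
- tape: bystander: roll of brown tape lying flat, 100 mm wide, 48 mm tall; origin at the centre of its underside.
Things that resemble listed ones, but are neither listed nor needed, are in the scene too. Several things have the shape of the blue; the one meant has the colours described above.

How it is judged:
By the outcome, as a careful person would: the job done as asked, in the order asked, and still so for the second after the job is handed in, with the robot touching nothing.
It also fails if it takes over 72 s, if anything falls off the work surface, if the arm or the gripper's body presses on something with over 40 N, if the wrist force passes 120 N, or if a joint passes its speed limit or range.

## Working session

There is one attempt and no reset: what is moved stays moved. The work goes in short steps, Python scripts to look and compute and a tool call to move; the robot and the scene stay as the last step left them, time stands still between calls to the robot, and variables do not carry over. Pictures are saved under pics/ and viewed, about 8 in all and at most 12, crops included, and the job is handed in when it is done.

Besides the shell and the picture viewer there is one more tool, called after "Call:" by a JSON object that holds its "api" and its "payload", one argument or row to a line. arm_command: Moves the arm, as the interface text tells. Its arguments: {"type":"object","properties":{"series":{"type":"array","items":{"type":"object","properties":{"dp":{"type":"array","items":{"type":"number"}},"angular":{"type":"array","items":{"type":"number"}},"gripper":{"type":"number"}}}},"grip_force":{"type":"number"}},"required":["series"]}

```bash
mkdir -p pics; cat > h.py <<'E'
import numpy as np, cv2
from rig import *
from scipy.spatial.transform import Rotation as R
def rot(s):
    q=s['ee_rot']; return R.from_quat([q[1],q[2],q[3],q[0]])
def world(im,u,v,d=None):
    K=im['mtx']; d=im['depth'][int(v),int(u)] if d is None else d
    p=np.array([(u-K[0,2])/K[0,0]*d, -(v-K[1,2])/K[1,1]*d, -d,1])
    return (np.linalg.inv(im['view'])@p)[:3]
def cloud(im):
    K=im['mtx']; d=im['depth']; v,u=np.mgrid[:400,:640]
    P=np.stack([(u-K[0,2])/K[0,0]*d, -(v-K[1,2])/K[1,1]*d, -d,np.ones_like(d)],-1)
    return (P@np.linalg.inv(im['view']).T)[...,:3]
E
python3 - <<'E'
from h import *
s=get_state(); print(s); print(rot(s).as_matrix().round(3)); print(grip_depth)
for n in ('scene','top'):
    im=get_image(n); cv2.imwrite(f'pics/{n}0.png',im['image']); np.savez(f'{n}0.npz',**im); print(n,im['mtx'],im['view'].round(3))
E
```

```text
{'clock': 0.0, 'qpos': array([ 1.13898274e+00,  2.76578877e-01,  1.50614293e+00, -1.57537178e-05,
        1.36069143e+00, -1.21029397e-01]), 'qd': array([-0.00117598,  0.00010351, -0.00137313,  0.00061806,  0.00126704,
       -0.00118003]), 'effort': array([ 1.86071920e-03, -4.16784453e+01, -2.45804071e+01,  3.48927524e-04,
        1.09789224e-02,  4.09665040e-05]), 'position': array([0.17564007, 0.5469581 , 0.230445  ]), 'ee_rot': array([ 0.57079885, -0.4169109 ,  0.57191771,  0.41627408]), 'contact_force': array([0.45037762, 0.56959253, 0.44702563]), 'moment': array([-0.00386136, -0.01498622,  0.00345497]), 'width': 0.08527642428886652}
[[-0.001 -0.952  0.306]
 [-0.002  0.306  0.952]
 [-1.     0.    -0.002]]
0.0187
scene [[396.79385104   0.         325.22356292]
 [  0.         396.79385104 201.65708204]
 [  0.           0.           1.        ]] [[ 0.838  0.545  0.013 -0.425]
 [-0.481  0.728  0.489  0.185]
 [ 0.257 -0.416  0.872 -1.667]
 [ 0.     0.     0.     1.   ]]
top [[400.69077598   0.         320.59805799]
 [  0.         400.69077598 190.43886873]
 [  0.           0.           1.        ]] [[ 0.008 -1.    -0.018 -0.01 ]
 [ 0.995  0.006  0.104 -0.51 ]
 [-0.104 -0.018  0.994 -1.172]
 [ 0.     0.     0.     1.   ]]
```

View pics/scene0.png

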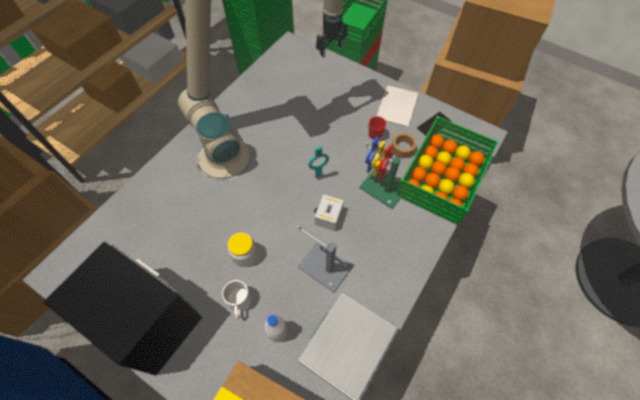

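View pics/top0.png

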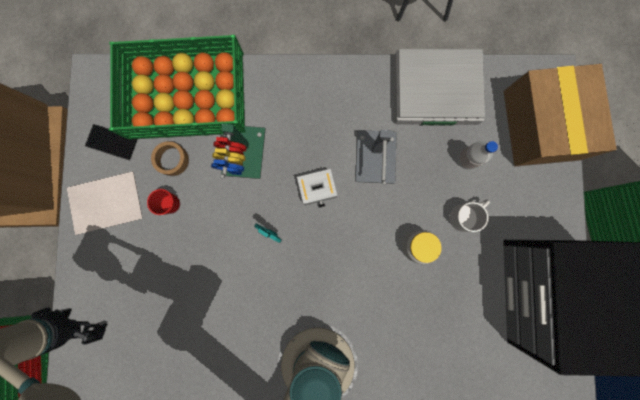

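The scene picture shows the green stand with gauges at (380,155), the grey hook at (325,260) and the holder at (328,210). The top view shows the gauges in order red (230,143), yellow (230,156), blue (228,168). The grey bar is at (377,155), the holder slot at (317,187), and a teal decoy at (267,231).

```bash
python3 - <<'E'
from h import *
T=np.load('top0.npz'); S=np.load('scene0.npz')
for n,im in (('top',T),('scene',S)):
    C=cloud(im); hsv=cv2.cvtColor(im['image'],cv2.COLOR_BGR2HSV); x,y,z=C[...,0],C[...,1],C[...,2]
    print(n,'table z',np.median(z[(abs(x-.4)<.1)&(abs(y)<.05)]))
    reg=(x>.4)&(x<.75)&(y>.12)&(y<.36)
    for c,(lo,hi) in dict(blue=(105,130),yellow=(22,35),red=(0,6)).items():
        m=reg&(hsv[...,0]>=lo)&(hsv[...,0]<=hi)&(hsv[...,1]>130)&(z>.09)&(z<.27)
        P=C[m]; 
        if len(P)<5: print(c,len(P));continue
        print(c,len(P),'mean',P.mean(0).round(3),'min',np.percentile(P,3,0).round(3),'max',np.percentile(P,97,0).round(3))
        t=P[P[:,2]>np.percentile(P[:,2],97)-.02]; print('   top',t.mean(0).round(3))
    # spare hook
    for nm,reg in (('spare',(x>.4)&(x<.75)&(y<-.08)&(y>-.25)),('holder',(x>.35)&(x<.56)&(y>-.06)&(y<.1))):
        for lo,hi in ((.005,.025),(.06,.08),(.19,.225)):
            m=reg&(z>lo)&(z<hi); P=C[m]
            if len(P)>5:
                r=cv2.minAreaRect(P[:,:2].astype(np.float32)); print(nm,lo,len(P),np.round(r[0],3),np.round(r[1],3),round(r[2],1), 'x',P[:,0].min().round(3),P[:,0].max().round(3),'z',np.median(P[:,2]).round(3))
m=cv2.resize(T['image'][110:220,200:420],None,fx=3.6,fy=3.6,interpolation=cv2.INTER_CUBIC); cv2.imwrite('pics/topc.png',m)
E
```

```text
top table z 0.0022921701219356105
blue 240 mean [0.554 0.233 0.193] min [0.549 0.201 0.1  ] max [0.56  0.27  0.256]
   top [0.555 0.238 0.252]
yellow 276 mean [0.587 0.234 0.19 ] min [0.577 0.198 0.115] max [0.693 0.272 0.255]
   top [0.583 0.236 0.251]
red 266 mean [0.611 0.229 0.197] min [0.604 0.196 0.133] max [0.618 0.266 0.256]
   top [0.612 0.234 0.252]
spare 0.005 1704 [ 0.581 -0.164] [0.166 0.335] 89.3 x 0.414 0.747 z 0.012
spare 0.06 64 [ 0.685 -0.208] [0.028 0.149] 54.6 x 0.627 0.75 z 0.066
spare 0.19 306 [ 0.577 -0.171] [0.03 0.14] 87.6 x 0.507 0.647 z 0.201
holder 0.005 87 [0.456 0.021] [0.206 0.149] 0.2 x 0.353 0.56 z 0.015
holder 0.06 895 [0.519 0.005] [0.081 0.1  ] 14.3 x 0.469 0.56 z 0.069
scene table z 0.0023538786226802166
blue 67 mean [0.556 0.224 0.201] min [0.551 0.201 0.103] max [0.56  0.251 0.258]
   top [0.557 0.237 0.253]
yellow 138 mean [0.591 0.227 0.192] min [0.579 0.199 0.098] max [0.725 0.257 0.259]
   top [0.585 0.236 0.253]
red 156 mean [0.613 0.228 0.188] min [0.607 0.197 0.1  ] max [0.618 0.261 0.258]
   top [0.614 0.235 0.252]
spare 0.005 1594 [ 0.575 -0.165] [0.349 0.17 ] 0.1 x 0.4 0.75 z 0.012
spare 0.06 54 [ 0.694 -0.21 ] [0.031 0.134] 56.9 x 0.63 0.75 z 0.068
spare 0.19 207 [ 0.578 -0.17 ] [0.03  0.141] 87.5 x 0.507 0.649 z 0.202
holder 0.005 220 [0.457 0.02 ] [0.159 0.206] 89.6 x 0.354 0.56 z 0.007
holder 0.06 505 [0.518 0.008] [0.081 0.106] 13.4 x 0.47 0.56 z 0.071
```

View pics/topc.png

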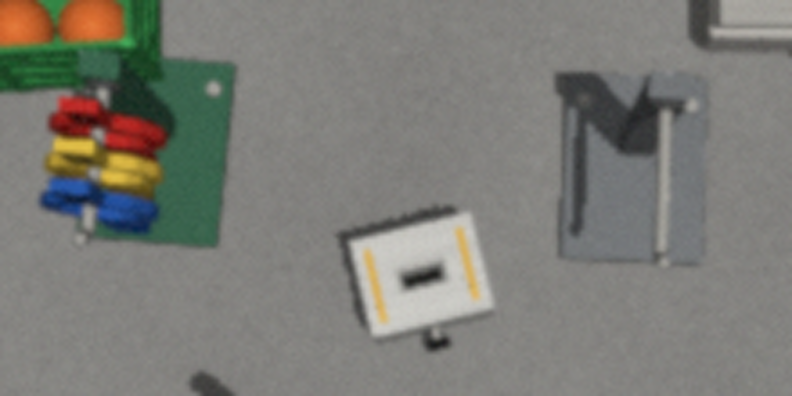

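The crop shows the slot at crop pixel (422,275), turned about 14°. The grey bar runs from (665,105) to (663,262), and the blue tab is frontmost on the green hook.

```bash
python3 - <<'E'
from h import *
T=np.load('top0.npz'); S=np.load('scene0.npz')
for n,im in (('top',T),('scene',S)):
    C=cloud(im); hsv=cv2.cvtColor(im['image'],cv2.COLOR_BGR2HSV); x,y,z=C[...,0],C[...,1],C[...,2]
    reg=(x>.4)&(x<.66)&(y>.12)&(y<.36)
    for c,(lo,hi) in dict(blue=(105,130),yellow=(22,35),red=(0,6)).items():
        m=reg&(hsv[...,0]>=lo)&(hsv[...,0]<=hi)&(hsv[...,1]>130)&(z>.24)&(z<.265); P=C[m]
        print(c,len(P),P.min(0).round(3),P.max(0).round(3),P.mean(0).round(3))
        m=reg&(hsv[...,0]>=lo)&(hsv[...,0]<=hi)&(hsv[...,1]>130)&(z>.15)&(z<.265); P=C[m]
        print('   yaw of plate deg',np.degrees(np.polyfit(P[:,1],P[:,0],1)[0]).round(1), 'y range',P[:,1].min().round(3),P[:,1].max().round(3))
    m=(x>.45)&(x<.6)&(y<-.1)&(y>-.25)&(z>.185)&(z<.222); P=C[m]; f=np.polyfit(P[:,0],P[:,1],1)
    print('spare bar y at .56',np.polyval(f,.56).round(4),'slope deg',np.degrees(f[0]).round(1),'tip x',P[:,0].min().round(3), 'z bar',np.percentile(P[:,2],90).round(3))
    m=(x>.6)&(x<.7)&(y<-.1)&(y>-.25)&(z>.205)&(z<.225); P=C[m]; print('spare post',len(P),P.min(0).round(3),P.max(0).round(3))
    m=(x>.66)&(x<.72)&(y<.3)&(y>.15)&(z>.205)&(z<.225); P=C[m]; 
    if len(P): print('green post',len(P),P.min(0).round(3),P.max(0).round(3))
    m=(hsv[...,0]>60)&(hsv[...,0]<90)&(z>.004)&(z<.02)&(x>.5)&(x<.75)&(y>.1)&(y<.33)&(hsv[...,1]>60);P=C[m];r=cv2.minAreaRect(P[:,:2].astype(np.float32));print('green base',r)
    m=(hsv[...,1]<80)&(z>.004)&(z<.02)&(x>.5)&(x<.7)&(y<-.09)&(y>-.25);P=C[m];r=cv2.minAreaRect(P[:,:2].astype(np.float32));print('grey base',r)
    m=(x>.4)&(x<.64)&(y>-.08)&(y<.12)&(z>.06)&(z<.08); P=C[m]; r=cv2.minAreaRect(P[:,:2].astype(np.float32));print('holder',r)
    m=(x>.3)&(x<.45)&(y>.05)&(y<.2)&(z>.03); P=C[m]; print('decoy',P.min(0).round(3),P.max(0).round(3)) if len(P) else 0
    m=(x>.5)&(x<.9)&(y>.15)&(y<.6)&(z>.05)&(x>.66); P=C[m]; print('crate max',np.percentile(P,99,0).round(3),np.percentile(P,1,0).round(3))
    if n=='top':
        for u,v in ((317.2,186.4),(312,187.5),(322,185.4)): 
            d=np.median(im['depth'][170:200,300:330]); print('slot px',world(im,u,v,d).round(4))
E
```

```text
blue 55 [0.551 0.226 0.241] [0.56  0.253 0.258] [0.555 0.238 0.252]
   yaw of plate deg 3.0 y range 0.198 0.274
yellow 54 [0.579 0.224 0.242] [0.59  0.251 0.259] [0.583 0.236 0.253]
   yaw of plate deg 2.5 y range 0.196 0.274
red 59 [0.606 0.222 0.24 ] [0.618 0.249 0.258] [0.612 0.234 0.253]
   yaw of plate deg 4.6 y range 0.194 0.272
spare bar y at .56 -0.1704 slope deg -1.9 tip x 0.507 z bar 0.208
spare post 107 [ 0.625 -0.189  0.206] [ 0.647 -0.159  0.22 ]
green post 10 [0.66  0.222 0.213] [0.661 0.245 0.217]
green base ((0.6524853110313416, 0.2507338523864746), (0.1547909677028656, 0.19584323465824127), 85.74469757080078)
grey base ((0.6021376848220825, -0.17009621858596802), (0.15591546893119812, 0.1937297135591507), 89.14070892333984)
holder ((0.5187410712242126, 0.004902862012386322), (0.08063463121652603, 0.0997922495007515), 14.306095123291016)
decoy [0.358 0.101 0.031] [0.41  0.174 0.196]
crate max [0.898 0.598 0.122] [0.672 0.233 0.05 ]
slot px [0.5173 0.0028 0.0681]
slot px [0.5141 0.0178 0.0681]
slot px [ 0.5203 -0.0111  0.0682]
blue 21 [0.553 0.228 0.241] [0.561 0.251 0
[... 220 characters left out ...]
252 0.26 ] [0.614 0.235 0.253]
   yaw of plate deg 6.8 y range 0.196 0.273
spare bar y at .56 -0.1696 slope deg -2.2 tip x 0.507 z bar 0.208
spare post 69 [ 0.604 -0.188  0.205] [ 0.648 -0.157  0.221]
green post 8 [0.66  0.222 0.205] [0.662 0.245 0.221]
green base ((0.6511852145195007, 0.25138717889785767), (0.15731112658977509, 0.19377519190311432), 85.60707092285156)
grey base ((0.5999170541763306, -0.170167937874794), (0.19981162250041962, 0.15915822982788086), 0.2111629843711853)
holder ((0.5182217359542847, 0.008066333830356598), (0.08081275969743729, 0.10658363252878189), 14.053075790405273)
decoy [0.355 0.103 0.03 ] [0.409 0.179 0.201]
crate max [0.898 0.599 0.14 ] [0.661 0.231 0.051]
```

Call:
{"api": "arm_command", "payload": {
  "series": [
    {"dp":[-0.25,0,0],"angular":[-0.077,0,0],"gripper":50},
    {"dp":[-0.25,0,0],"angular":[-0.077,0,0],"gripper":50},
    {"dp":[0,-0.4,-0.28],"angular":[0,0,0],"gripper":50},
    {"dp":[0,-0.4,-0.28],"angular":[0,0,0],"gripper":50},
    {"dp":[0,-0.4,-0.28],"angular":[0,0,0],"gripper":50},
    {"dp":[0,-0.4,-0.28],"angular":[0,0,0],"gripper":50},
    {"dp":[0,-0.4,-0.28],"angular":[0,0,0],"gripper":50},
    {"dp":[0,-0.4,-0.28],"angular":[0,0,0],"gripper":50}
  ],
  "grip_force": 40
}}

```text
clock: 1.1
position: [0.4552, 0.3252, 0.2886]
ee_rot: [0.51, -0.487, 0.515, 0.487]
contact_force: [0.2, 1.0, 0.4]
width: 0.0498
```

```bash
cat >> h.py <<'E'
def goto(p,yaw,n=1):
    """numbers to reach TCP p with jaws (tool z) along plate y of yaw (deg), tool down"""
    s=get_state(); r=rot(s); t=np.radians(yaw); d=np.array(p)-s['position']
    Y=np.array([-np.cos(t),-np.sin(t),0]);Z=np.array([-np.sin(t),np.cos(t),0]);X=np.array([0,0,-1.])
    e=(r.inv()*R.from_matrix(np.c_[X,Y,Z])).as_rotvec()
    print('pos',s['position'].round(4),'t',round(s['clock'],2),'F',s['contact_force'].round(1),'w',round(s['width'],4))
    print('dp total (tool now)',(r.inv().apply(d)/.12).round(3),'dp in final frame',(np.array([X@d,Y@d,Z@d])/.12).round(3),'ang',(e/(np.pi/2)).round(4))
E
python3 -c "
from h import *
goto((.556,.238,.29),-4)"
```

```text
pos [0.4552 0.3252 0.2886] t 1.1 F [0.2 1.  0.4] w 0.0498
dp total (tool now) [-0.012 -0.875 -0.683] dp in final frame [-0.012 -0.888 -0.666] ang [ 0.0121 -0.0035 -0.0026]
```

Call:
{"api": "arm_command", "payload": {
  "series": [
    {"dp":[0,-0.29,-0.22],"angular":[0.012,-0.0035,-0.0026],"gripper":50},
    {"dp":[0,-0.29,-0.22],"angular":[0,0,0],"gripper":50},
    {"dp":[0,-0.29,-0.22],"angular":[0,0,0],"gripper":50},
    {"dp":[0,0,0],"angular":[0,0,0],"gripper":50},
    {"dp":[0,0,0],"angular":[0,0,0],"gripper":50},
    {"dp":[0,0,0],"angular":[0,0,0],"gripper":50},
    {"dp":[0,0,0],"angular":[0,0,0],"gripper":50},
    {"dp":[0,0,0],"angular":[0,0,0],"gripper":50}
  ]
}}

```text
clock: 2.1
position: [0.5569, 0.2349, 0.2853]
ee_rot: [0.516, -0.48, 0.52, 0.482]
contact_force: [0.5, -0.8, -1.0]
width: 0.0503
```

```bash
python3 - <<'E'
from h import *
goto((.556,.238,.22),-4)
s=get_state(); im=get_image('wrist'); cv2.imwrite('pics/w1.png',im['image']); print(im['mtx'],im['mount'].round(4))
# fisheye cloud
def fcloud(im,s):
    K=im['mtx']; v,u=np.mgrid[:400,:640]; a=(u-K[0,2])/K[0,0]; b=(v-K[1,2])/K[1,1]; th=np.hypot(a,b)+1e-9
    d=im['depth']; k=np.tan(th)/th; P=np.stack([a*k*d,-b*k*d,-d,np.ones_like(d)],-1)
    P=(P@im['mount'].T)[...,:3]; return rot(s).apply(P.reshape(-1,3)).reshape(400,640,3)+s['position']
C=fcloud(im,s); hsv=cv2.cvtColor(im['image'],cv2.COLOR_BGR2HSV); x,y,z=C[...,0],C[...,1],C[...,2]
for c,(lo,hi) in dict(blue=(105,130),yellow=(22,35),red=(0,6)).items():
    m=(hsv[...,0]>=lo)&(hsv[...,0]<=hi)&(hsv[...,1]>130)&(z>.246)&(z<.265)&(abs(y-.235)<.05)&(abs(x-.59)<.06); P=C[m]
    if len(P): print(c,len(P),np.percentile(P,[2,98],0).round(4),P.mean(0).round(4))
E
```

```text
pos [0.5569 0.2349 0.2853] t 2.1 F [ 0.5 -0.8 -1. ] w 0.0503
dp total (tool now) [0.544 0.006 0.026] dp in final frame [0.544 0.009 0.026] ang [-0.0023 -0.0009 -0.0037]
[[309.70691629   0.         319.42306274]
 [  0.         309.70691629 197.42543517]
 [  0.           0.           1.        ]] [[-3.000e-04  2.718e-01 -9.624e-01 -1.421e-01]
 [ 5.000e-04  9.624e-01  2.718e-01  6.830e-02]
 [ 1.000e+00 -4.000e-04 -4.000e-04  1.300e-03]
 [ 0.000e+00  0.000e+00  0.000e+00  1.000e+00]]
blue 760 [[0.551  0.2296 0.2483]
 [0.5606 0.2551 0.2555]] [0.5553 0.2425 0.2537]
yellow 748 [[0.5787 0.2279 0.2464]
 [0.5885 0.253  0.2555]] [0.5825 0.2404 0.2531]
red 692 [[0.6064 0.2256 0.2466]
 [0.6171 0.2508 0.2553]] [0.6107 0.2381 0.2527]
```

View pics/w1.png

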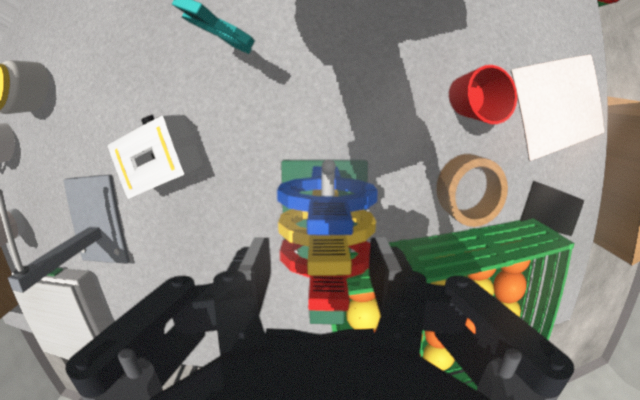

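Wrist view: blue tab at (330,215), yellow at (328,255) and red at (325,300). The open fingers straddle the tab at columns 265 and 383, and nothing blocks the way down.

Call:
{"api": "arm_command", "payload": {
  "series": [
    {"dp":[0.14,0.006,0.04],"angular":[-0.002,0,-0.0037],"gripper":50},
    {"dp":[0.14,0,0],"angular":[0,0,0],"gripper":50},
    {"dp":[0.14,0,0],"angular":[0,0,0],"gripper":50},
    {"dp":[0.11,0,0],"angular":[0,0,0],"gripper":50},
    {"dp":[0,0,0],"angular":[0,0,0],"gripper":22},
    {"dp":[0,0,0],"angular":[0,0,0],"gripper":22},
    {"dp":[0,0,0],"angular":[0,0,0],"gripper":22},
    {"dp":[0,0,0],"angular":[0,0,0],"gripper":22}
  ],
  "grip_force": 40
}}

```text
clock: 3.15
position: [0.5567, 0.2416, 0.2226]
ee_rot: [0.518, -0.484, 0.515, 0.482]
contact_force: [-0.3, -0.1, -1.2]
width: 0.0273
```

```bash
python3 -c "
from h import *
goto((.446,.247,.255),-4)
goto((.48,-.167,.265),-2)"
```

```text
pos [0.5567 0.2416 0.2226] t 3.15 F [-0.3 -0.1 -1.2] w 0.0273
dp total (tool now) [-0.275  0.922 -0.018] dp in final frame [-0.27   0.923 -0.02 ] ang [0.0013 0.0005 0.0032]
pos [0.5567 0.2416 0.2226] t 3.15 F [-0.3 -0.1 -1.2] w 0.0273
dp total (tool now) [-0.358  0.406 -3.441] dp in final frame [-0.354  0.52  -3.426] ang [-0.0209  0.0004  0.0032]
```

Call:
{"api": "arm_command", "payload": {
  "series": [
    {"dp":[-0.14,0,0],"angular":[0,0,0.003],"gripper":22},
    {"dp":[-0.14,0,0],"angular":[0,0,0],"gripper":22},
    {"dp":[0,0,0],"angular":[0,0,0],"gripper":22},
    {"dp":[0,0.15,0],"angular":[0,0,0],"gripper":22},
    {"dp":[0,0.2,0],"angular":[0,0,0],"gripper":22},
    {"dp":[0,0.2,0],"angular":[0,0,0],"gripper":22},
    {"dp":[0,0.15,0],"angular":[0,0,0],"gripper":22},
    {"dp":[0,0,0],"angular":[0,0,0],"gripper":22}
  ]
}}

```text
clock: 4.15
position: [0.4639, 0.2468, 0.2535]
ee_rot: [0.514, -0.481, 0.519, 0.485]
contact_force: [1.0, 0.9, -1.9]
width: 0.0273
```

```bash
python3 - <<'E'
from h import *
goto((.465,-.167,.272),-2)
im=get_image('scene'); cv2.imwrite('pics/s1.png',cv2.resize(im['image'][80:320,220:500],None,fx=2.5,fy=2.5))
E
```

```text
pos [0.4639 0.2468 0.2535] t 4.15 F [ 1.   0.9 -1.9] w 0.0273
dp total (tool now) [-0.151 -0.241 -3.44 ] dp in final frame [-0.154 -0.129 -3.446] ang [-0.0209 -0.0008 -0.0051]
```

View pics/s1.png

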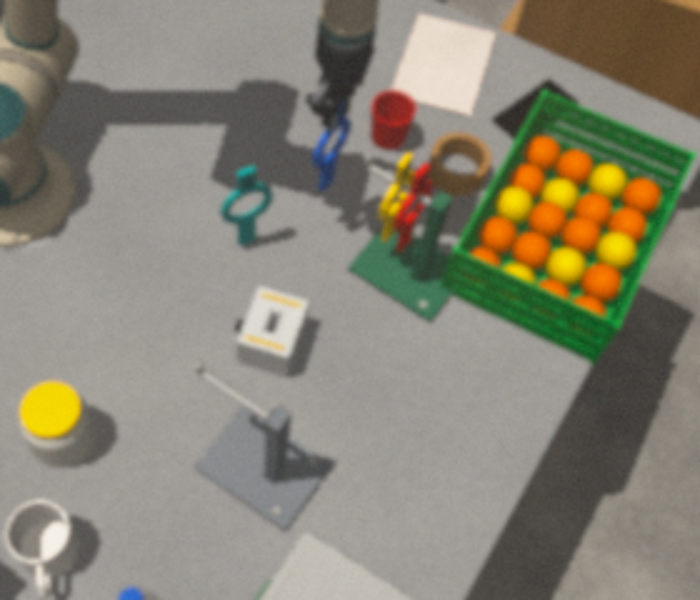

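The blue gauge hangs free at (330,150); yellow and red are still on the green hook at (400,195) and (415,200). I'll carry the blue across.

Call:
{"api": "arm_command", "payload": {
  "series": [
    {"dp":[-0.15,-0.13,-0.1],"angular":[-0.021,0,-0.005],"gripper":22},
    {"dp":[0,0,-0.46],"angular":[0,0,0],"gripper":22},
    {"dp":[0,0,-0.5],"angular":[0,0,0],"gripper":22},
    {"dp":[0,0,-0.5],"angular":[0,0,0],"gripper":22},
    {"dp":[0,0,-0.5],"angular":[0,0,0],"gripper":22},
    {"dp":[0,0,-0.5],"angular":[0,0,0],"gripper":22},
    {"dp":[0,0,-0.5],"angular":[0,0,0],"gripper":22},
    {"dp":[0,0,-0.38],"angular":[0,0,0],"gripper":22}
  ]
}}

```text
clock: 5.2
position: [0.4763, -0.1795, 0.2724]
ee_rot: [0.509, -0.497, 0.505, 0.489]
contact_force: [0.5, -0.3, -1.2]
width: 0.0273
```

```bash
python3 -c "
from h import *
goto((.465,-.167,.256),-2)"
```

```text
pos [ 0.4763 -0.1795  0.2724] t 5.2 F [ 0.5 -0.3 -1.2] w 0.0273
dp total (tool now) [0.135 0.099 0.102] dp in final frame [0.136 0.098 0.101] ang [ 0.0039 -0.0024  0.0082]
```

Call:
{"api": "arm_command", "payload": {
  "series": [
    {"dp":[0.07,0.05,0.05],"angular":[0.0039,-0.0024,0.0082],"gripper":22},
    {"dp":[0.065,0.048,0.05],"angular":[0,0,0],"gripper":22},
    {"dp":[0,0,0],"angular":[0,0,0],"gripper":22},
    {"dp":[0,-0.25,0],"angular":[0,0,0],"gripper":22},
    {"dp":[0,-0.25,0],"angular":[0,0,0],"gripper":22},
    {"dp":[0,-0.25,0],"angular":[0,0,0],"gripper":22},
    {"dp":[0,-0.25,0],"angular":[0,0,0],"gripper":22},
    {"dp":[0,0,0],"angular":[0,0,0],"gripper":22}
  ]
}}

```text
clock: 6.2
position: [0.5901, -0.1677, 0.2556]
ee_rot: [0.508, -0.494, 0.507, 0.491]
contact_force: [-0.1, -0.0, -0.7]
width: 0.0273
```

```bash
python3 -c "
from h import *
goto((.593,-.1712,.226),-2)"
```

```text
pos [ 0.5901 -0.1677  0.2556] t 6.2 F [-0.1 -0.  -0.7] w 0.0273
dp total (tool now) [ 0.247 -0.024 -0.028] dp in final frame [ 0.247 -0.025 -0.029] ang [ 0.003  -0.0008  0.0019]
```

Call:
{"api": "arm_command", "payload": {
  "series": [
    {"dp":[0.1,-0.024,-0.028],"angular":[0.003,0,0.002],"gripper":22},
    {"dp":[0.1,0,0],"angular":[0,0,0],"gripper":22},
    {"dp":[0.045,0,0],"angular":[0,0,0],"gripper":22},
    {"dp":[0.015,0,0],"angular":[0,0,0],"gripper":22},
    {"dp":[0.01,0,0],"angular":[0,0,0],"gripper":22},
    {"dp":[0,0,0],"angular":[0,0,0],"gripper":22},
    {"dp":[0,0,0],"angular":[0,0,0],"gripper":22},
    {"dp":[0,0,0],"angular":[0,0,0],"gripper":22}
  ]
}}

```text
clock: 7.2
position: [0.5906, -0.1697, 0.2222]
ee_rot: [0.508, -0.492, 0.509, 0.491]
contact_force: [-0.2, -1.0, -2.0]
width: 0.0277
```

```bash
python3 -c "
from h import *
goto((.593,-.1712,.222),-2)"
```

```text
pos [ 0.5906 -0.1697  0.2222] t 7.2 F [-0.2 -1.  -2. ] w 0.0277
dp total (tool now) [ 0.002 -0.02  -0.012] dp in final frame [ 0.002 -0.02  -0.012] ang [ 0.0008 -0.001  -0.0005]
```

Call:
{"api": "arm_command", "payload": {
  "series": [
    {"dp":[0,0,0],"angular":[0,0,0],"gripper":34},
    {"dp":[0,0,0],"angular":[0,0,0],"gripper":46},
    {"dp":[0,0,0],"angular":[0,0,0],"gripper":46},
    {"dp":[-0.1,0,0],"angular":[0,0,0],"gripper":46},
    {"dp":[-0.2,0,0],"angular":[0,0,0],"gripper":46},
    {"dp":[-0.2,0,0],"angular":[0,0,0],"gripper":46},
    {"dp":[-0.1,0,0],"angular":[0,0,0],"gripper":46},
    {"dp":[0,0,0],"angular":[0,0,0],"gripper":46}
  ]
}}

```text
clock: 8.2
position: [0.5914, -0.1699, 0.2994]
ee_rot: [0.508, -0.493, 0.508, 0.49]
contact_force: [0.0, -0.0, -0.2]
width: 0.0458
```

```bash
python3 - <<'E'
from h import *
cv2.imwrite('pics/w2.png',get_image('wrist')['image'])
goto((.583,.238,.29),-4)
E
```

```text
pos [ 0.5911 -0.1698  0.2988] t 8.25 F [0.1 0.1 0.2] w 0.0461
dp total (tool now) [0.064 0.182 3.394] dp in final frame [0.073 0.305 3.385] ang [ 0.0231 -0.0016  0.0008]
```

View pics/w2.png

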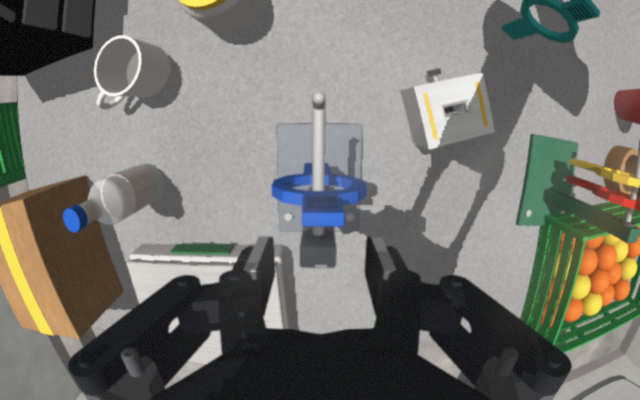

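The blue gauge hangs on the grey bar, its ring around the bar at (318,188). The gripper is clear of it. Going back for the yellow.

Call:
{"api": "arm_command", "payload": {
  "series": [
    {"dp":[0,0.1,0.3],"angular":[0.023,0,0],"gripper":50},
    {"dp":[0,0.1,0.5],"angular":[0,0,0],"gripper":50},
    {"dp":[0,0.1,0.5],"angular":[0,0,0],"gripper":50},
    {"dp":[0,0,0.5],"angular":[0,0,0],"gripper":50},
    {"dp":[0,0,0.5],"angular":[0,0,0],"gripper":50},
    {"dp":[0,0,0.5],"angular":[0,0,0],"gripper":50},
    {"dp":[0,0,0.3],"angular":[0,0,0],"gripper":50},
    {"dp":[0,0,0.1],"angular":[0,0,0],"gripper":50}
  ]
}}

```text
clock: 9.25
position: [0.5782, 0.2248, 0.2875]
ee_rot: [0.514, -0.478, 0.523, 0.483]
contact_force: [-1.0, -0.7, 1.3]
width: 0.0497
```

```bash
python3 - <<'E'
from h import *
goto((.584,.239,.2225),-4)
E
```

```text
pos [0.5782 0.2248 0.2875] t 9.25 F [-1.  -0.7  1.3] w 0.0497
dp total (tool now) [ 0.54  -0.047  0.124] dp in final frame [ 0.541 -0.04   0.122] ang [-0.0036 -0.0027 -0.0087]
```

Call:
{"api": "arm_command", "payload": {
  "series": [
    {"dp":[0,-0.045,0.12],"angular":[-0.0036,-0.0027,-0.0087],"gripper":50},
    {"dp":[0,0,0],"angular":[0,0,0],"gripper":50},
    {"dp":[0,0,0],"angular":[0,0,0],"gripper":50},
    {"dp":[0.12,0,0],"angular":[0,0,0],"gripper":50},
    {"dp":[0.08,0,0],"angular":[0,0,0],"gripper":50},
    {"dp":[0,0,0],"angular":[0,0,0],"gripper":50},
    {"dp":[0,0,0],"angular":[0,0,0],"gripper":50},
    {"dp":[0,0,0],"angular":[0,0,0],"gripper":50}
  ]
}}

```text
clock: 10.25
position: [0.5849, 0.2341, 0.2602]
ee_rot: [0.517, -0.481, 0.52, 0.481]
contact_force: [0.2, 0.5, -0.2]
width: 0.0501
```

```bash
python3 - <<'E'
from h import *
goto((.584,.239,.2225),-4)
E
```

```text
pos [0.5849 0.2341 0.2602] t 10.25 F [ 0.2  0.5 -0.2] w 0.0501
dp total (tool now) [0.314 0.01  0.041] dp in final frame [0.314 0.01  0.04 ] ang [-0.003  -0.0024 -0.0012]
```

Call:
{"api": "arm_command", "payload": {
  "series": [
    {"dp":[0,0.01,0.04],"angular":[-0.003,-0.0024,0],"gripper":50},
    {"dp":[0.1,0,0],"angular":[0,0,0],"gripper":50},
    {"dp":[0.12,0,0],"angular":[0,0,0],"gripper":50},
    {"dp":[0.09,0,0],"angular":[0,0,0],"gripper":50},
    {"dp":[0,0,0],"angular":[0,0,0],"gripper":22},
    {"dp":[0,0,0],"angular":[0,0,0],"gripper":22},
    {"dp":[0,0,0],"angular":[0,0,0],"gripper":22},
    {"dp":[0,0,0],"angular":[0,0,0],"gripper":22}
  ]
}}

```text
clock: 11.25
position: [0.5839, 0.2396, 0.2204]
ee_rot: [0.517, -0.482, 0.517, 0.483]
contact_force: [0.6, -0.3, -1.3]
width: 0.027
```

```bash
python3 - <<'E'
from h import *
goto((.465,.246,.2555),-4)
E
```

```text
pos [0.5839 0.2396 0.2204] t 11.25 F [ 0.6 -0.3 -1.3] w 0.027
dp total (tool now) [-0.291  0.993 -0.015] dp in final frame [-0.292  0.992 -0.016] ang [ 0.0005  0.0002 -0.001 ]
```

Call:
{"api": "arm_command", "payload": {
  "series": [
    {"dp":[-0.14,0,0],"angular":[0,0,0],"gripper":22},
    {"dp":[-0.15,0,0],"angular":[0,0,0],"gripper":22},
    {"dp":[0,0,0],"angular":[0,0,0],"gripper":22},
    {"dp":[0,0.24,0],"angular":[0,0,0],"gripper":22},
    {"dp":[0,0.26,0],"angular":[0,0,0],"gripper":22},
    {"dp":[0,0.26,0],"angular":[0,0,0],"gripper":22},
    {"dp":[0,0.22,0],"angular":[0,0,0],"gripper":22},
    {"dp":[0,0,0],"angular":[0,0,0],"gripper":22}
  ]
}}

```text
clock: 12.25
position: [0.4641, 0.2479, 0.2581]
ee_rot: [0.518, -0.482, 0.516, 0.482]
contact_force: [0.6, 0.4, -0.8]
width: 0.0273
```

```bash
python3 - <<'E'
from h import *
goto((.458,-.167,.27),-2)
E
```

```text
pos [0.4641 0.2479 0.2581] t 12.25 F [ 0.6  0.4 -0.8] w 0.0273
dp total (tool now) [-0.105 -0.191 -3.452] dp in final frame [-0.099 -0.07  -3.457] ang [-0.0222  0.0011  0.0007]
```

Call:
{"api": "arm_command", "payload": {
  "series": [
    {"dp":[-0.1,-0.02,-0.2],"angular":[-0.022,0,0],"gripper":22},
    {"dp":[0,0,-0.46],"angular":[0,0,0],"gripper":22},
    {"dp":[0,0,-0.5],"angular":[0,0,0],"gripper":22},
    {"dp":[0,0,-0.5],"angular":[0,0,0],"gripper":22},
    {"dp":[0,0,-0.5],"angular":[0,0,0],"gripper":22},
    {"dp":[0,0,-0.5],"angular":[0,0,0],"gripper":22},
    {"dp":[0,0,-0.42],"angular":[0,0,0],"gripper":22},
    {"dp":[0,0,-0.2],"angular":[0,0,0],"gripper":22}
  ]
}}

```text
clock: 13.25
position: [0.4622, -0.16, 0.2707]
ee_rot: [0.511, -0.497, 0.504, 0.488]
contact_force: [1.3, 1.2, -0.9]
width: 0.0276
```

```bash
python3 - <<'E'
from h import *
goto((.465,-.168,.2555),-2)
E
```

```text
pos [ 0.4622 -0.16    0.2707] t 13.25 F [ 1.3  1.2 -0.9] w 0.0276
dp total (tool now) [ 0.127 -0.023 -0.065] dp in final frame [ 0.127 -0.026 -0.066] ang [ 0.0029 -0.0013  0.0093]
```

Call:
{"api": "arm_command", "payload": {
  "series": [
    {"dp":[0.125,0,-0.02],"angular":[0.003,-0.0013,0.0093],"gripper":22},
    {"dp":[0,0,0],"angular":[0,0,0],"gripper":22},
    {"dp":[0,0,0],"angular":[0,0,0],"gripper":22},
    {"dp":[0,-0.2,0],"angular":[0,0,0],"gripper":22},
    {"dp":[0,-0.2,0],"angular":[0,0,0],"gripper":22},
    {"dp":[0,-0.2,0],"angular":[0,0,0],"gripper":22},
    {"dp":[0,-0.12,0],"angular":[0,0,0],"gripper":22},
    {"dp":[0,0,0],"angular":[0,0,0],"gripper":22}
  ]
}}

```text
clock: 14.25
position: [0.5524, -0.1614, 0.2551]
ee_rot: [0.508, -0.492, 0.507, 0.493]
contact_force: [0.5, -0.9, -0.9]
width: 0.0274
```

```bash
python3 - <<'E'
from h import *
goto((.551,-.1695,.2202),-2)
E
```

```text
pos [ 0.5524 -0.1614  0.2551] t 14.25 F [ 0.5 -0.9 -0.9] w 0.0274
dp total (tool now) [ 0.29   0.01  -0.069] dp in final frame [ 0.291  0.01  -0.068] ang [ 0.0029  0.001  -0.0004]
```

Call:
{"api": "arm_command", "payload": {
  "series": [
    {"dp":[0,0.01,-0.068],"angular":[0.003,0,0],"gripper":22},
    {"dp":[0.1,0,0],"angular":[0,0,0],"gripper":22},
    {"dp":[0.1,0,0],"angular":[0,0,0],"gripper":22},
    {"dp":[0.05,0,0],"angular":[0,0,0],"gripper":22},
    {"dp":[0.02,0,0],"angular":[0,0,0],"gripper":22},
    {"dp":[0.01,0,0],"angular":[0,0,0],"gripper":22},
    {"dp":[0,0,0],"angular":[0,0,0],"gripper":22},
    {"dp":[0,0,0],"angular":[0,0,0],"gripper":22}
  ]
}}

```text
clock: 15.25
position: [0.5481, -0.1696, 0.2204]
ee_rot: [0.509, -0.49, 0.509, 0.492]
contact_force: [-0.1, -0.4, -0.5]
width: 0.0273
```

```bash
python3 - <<'E'
from h import *
goto((.551,-.1695,.2202),-2)
E
```

```text
pos [ 0.5481 -0.1696  0.2204] t 15.25 F [-0.1 -0.4 -0.5] w 0.0273
dp total (tool now) [ 0.001 -0.024  0.002] dp in final frame [ 0.001 -0.024  0.002] ang [-0.0007  0.0009 -0.001 ]
```

Call:
{"api": "arm_command", "payload": {
  "series": [
    {"dp":[0,0,0],"angular":[0,0,0],"gripper":34},
    {"dp":[0,0,0],"angular":[0,0,0],"gripper":46},
    {"dp":[0,0,0],"angular":[0,0,0],"gripper":46},
    {"dp":[-0.1,0,0],"angular":[0,0,0],"gripper":46},
    {"dp":[-0.2,0,0],"angular":[0,0,0],"gripper":46},
    {"dp":[-0.2,0,0],"angular":[0,0,0],"gripper":46},
    {"dp":[-0.1,0,0],"angular":[0,0,0],"gripper":46},
    {"dp":[0,0,0],"angular":[0,0,0],"gripper":46}
  ]
}}

```text
clock: 16.25
position: [0.5489, -0.1699, 0.2971]
ee_rot: [0.509, -0.491, 0.509, 0.491]
contact_force: [0.6, -0.3, -0.6]
width: 0.0464
```

```bash
cat >> h.py <<'E'
def fcloud(im,s):
    K=im['mtx']; v,u=np.mgrid[:400,:640]; a=(u-K[0,2])/K[0,0]; b=(v-K[1,2])/K[1,1]; th=np.hypot(a,b)+1e-9
    d=im['depth']; k=np.tan(th)/th; P=np.stack([a*k*d,-b*k*d,-d,np.ones_like(d)],-1)
    P=(P@im['mount'].T)[...,:3]; return rot(s).apply(P.reshape(-1,3)).reshape(400,640,3)+s['position']
E
python3 - <<'E'
from h import *
s=get_state(); im=get_image('wrist'); cv2.imwrite('pics/w3.png',im['image'])
C=fcloud(im,s); x,y,z=C[...,0],C[...,1],C[...,2]
m=(x>.4)&(x<.64)&(y>-.08)&(y<.12)&(z>.055)&(z<.085); P=C[m]; print('holder',len(P),cv2.minAreaRect(P[:,:2].astype(np.float32)),np.median(P[:,2]))
goto((.6125,.237,.285),-4)
E
```

```text
holder 4342 ((0.518599808216095, 0.006941661238670349), (0.08123474568128586, 0.10231360048055649), 15.034747123718262) 0.06943097031644653
pos [ 0.5486 -0.1698  0.2964] t 16.3 F [ 0.1 -0.8  0.4] w 0.046
dp total (tool now) [ 0.097 -0.411  3.407] dp in final frame [ 0.095 -0.295  3.419] ang [ 0.0216  0.0005 -0.0002]
```

View pics/w3.png

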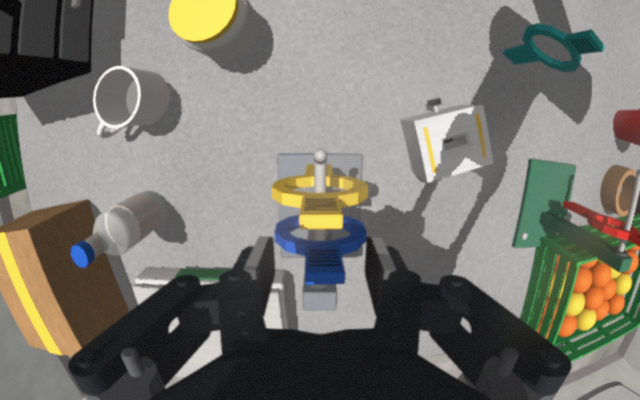

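Yellow (320,190) and blue (320,235) both hang on the grey bar, and only red is left on the green hook at (605,222). Now for the red.

Call:
{"api": "arm_command", "payload": {
  "series": [
    {"dp":[0,-0.12,0.3],"angular":[0.022,0,0],"gripper":50},
    {"dp":[0,-0.1,0.5],"angular":[0,0,0],"gripper":50},
    {"dp":[0,-0.08,0.5],"angular":[0,0,0],"gripper":50},
    {"dp":[0,0,0.5],"angular":[0,0,0],"gripper":50},
    {"dp":[0,0,0.5],"angular":[0,0,0],"gripper":50},
    {"dp":[0,0,0.5],"angular":[0,0,0],"gripper":50},
    {"dp":[0,0,0.4],"angular":[0,0,0],"gripper":50},
    {"dp":[0,0,0.1],"angular":[0,0,0],"gripper":50}
  ]
}}

```text
clock: 17.3
position: [0.6117, 0.2329, 0.2852]
ee_rot: [0.514, -0.477, 0.523, 0.484]
contact_force: [-0.4, -0.6, -0.6]
width: 0.05
```

```bash
python3 - <<'E'
from h import *
goto((.6125,.237,.2215),-4)
E
```

```text
pos [0.6117 0.2329 0.2852] t 17.3 F [-0.4 -0.6 -0.6] w 0.05
dp total (tool now) [ 0.531 -0.012  0.035] dp in final frame [ 0.531 -0.004  0.034] ang [-0.0045 -0.0013 -0.0101]
```

Call:
{"api": "arm_command", "payload": {
  "series": [
    {"dp":[0,-0.004,0.02],"angular":[-0.0045,-0.0013,-0.01],"gripper":50},
    {"dp":[0,0,0],"angular":[0,0,0],"gripper":50},
    {"dp":[0,0,0],"angular":[0,0,0],"gripper":50},
    {"dp":[0.08,0,0],"angular":[0,0,0],"gripper":50},
    {"dp":[0.08,0,0],"angular":[0,0,0],"gripper":50},
    {"dp":[0,0,0],"angular":[0,0,0],"gripper":50},
    {"dp":[0,0,0],"angular":[0,0,0],"gripper":50},
    {"dp":[0,0,0],"angular":[0,0,0],"gripper":50}
  ]
}}

```text
clock: 18.3
position: [0.612, 0.2298, 0.263]
ee_rot: [0.517, -0.481, 0.52, 0.481]
contact_force: [0.4, 0.4, -0.5]
width: 0.0502
```

```bash
python3 - <<'E'
from h import *
goto((.6125,.237,.2215),-4)
s=get_state(); im=get_image('wrist'); C=fcloud(im,s); hsv=cv2.cvtColor(im['image'],cv2.COLOR_BGR2HSV); x,y,z=C[...,0],C[...,1],C[...,2]
for lo,hi in ((.246,.265),(.251,.257)):
  m=(hsv[...,0]<=6)&(hsv[...,1]>130)&(z>lo)&(z<hi)&(abs(y-.235)<.05)&(abs(x-.61)<.03); P=C[m]; L=rot(s).inv().apply(P-s['position'])
  print(len(P),np.percentile(P,[2,98],0).round(4),P.mean(0).round(4)); print(' tool',np.percentile(L,[2,98],0).round(4), 'rect',cv2.minAreaRect(L[:,1:].astype(np.float32)))
E
```

```text
pos [0.612  0.2298 0.263 ] t 18.3 F [ 0.4  0.4 -0.5] w 0.0502
dp total (tool now) [ 0.346 -0.001  0.061] dp in final frame [ 0.346 -0.     0.06 ] ang [-0.0029 -0.0024 -0.0014]
1075 [[0.6068 0.2253 0.2469]
 [0.6178 0.251  0.2555]] [0.6114 0.2381 0.2533]
 tool [[ 0.0075 -0.0047 -0.0047]
 [ 0.0161  0.0052  0.0212]] rect ((9.25874337553978e-06, 0.008404811844229698), (0.010649895295500755, 0.027583591639995575), 2.716517925262451)
928 [[0.6069 0.2252 0.2519]
 [0.6178 0.251  0.2555]] [0.612  0.238  0.2541]
 tool [[ 0.0075 -0.0047 -0.0047]
 [ 0.0111  0.0051  0.0212]] rect ((-5.222531035542488e-05, 0.008427601307630539), (0.010642041452229023, 0.027568835765123367), 2.129361867904663)
```

Call:
{"api": "arm_command", "payload": {
  "series": [
    {"dp":[0,0,0.068],"angular":[0.015,-0.0024,0],"gripper":50},
    {"dp":[0.1,0,0],"angular":[0,0,0],"gripper":50},
    {"dp":[0.13,0,0],"angular":[0,0,0],"gripper":50},
    {"dp":[0.1,0,0],"angular":[0,0,0],"gripper":50},
    {"dp":[0,0,0],"angular":[0,0,0],"gripper":22},
    {"dp":[0,0,0],"angular":[0,0,0],"gripper":22},
    {"dp":[0,0,0],"angular":[0,0,0],"gripper":22},
    {"dp":[0,0,0],"angular":[0,0,0],"gripper":22}
  ],
  "grip_force": 50
}}

```text
clock: 19.35
position: [0.6124, 0.2388, 0.2204]
ee_rot: [0.524, -0.474, 0.525, 0.475]
contact_force: [0.8, 0.2, -2.2]
width: 0.0272
```

```bash
python3 - <<'E'
from h import *
goto((.48,.246,.257),-4)
E
```

```text
pos [0.6124 0.2388 0.2204] t 19.35 F [ 0.8  0.2 -2.2] w 0.0272
dp total (tool now) [-0.302  1.105 -0.049] dp in final frame [-0.305  1.105 -0.017] ang [-0.0187 -0.     -0.0016]
```

Call:
{"api": "arm_command", "payload": {
  "series": [
    {"dp":[-0.15,0,0],"angular":[0,0,0],"gripper":22},
    {"dp":[-0.15,0,0],"angular":[-0.0187,0,0],"gripper":22},
    {"dp":[0,0,0],"angular":[0,0,0],"gripper":22},
    {"dp":[0,0.22,0],"angular":[0,0,0],"gripper":22},
    {"dp":[0,0.26,0],"angular":[0,0,0],"gripper":22},
    {"dp":[0,0.26,0],"angular":[0,0,0],"gripper":22},
    {"dp":[0,0.26,0],"angular":[0,0,0],"gripper":22},
    {"dp":[0,0.15,0],"angular":[0,0,0],"gripper":22}
  ]
}}

```text
clock: 20.35
position: [0.4704, 0.2483, 0.2518]
ee_rot: [0.516, -0.479, 0.52, 0.483]
contact_force: [0.6, 1.1, -1.0]
width: 0.0272
```

```bash
python3 - <<'E'
from h import *
goto((.48,.12,.275),14.5)
E
```

```text
pos [0.4704 0.2483 0.2518] t 20.35 F [ 0.6  1.1 -1. ] w 0.0272
dp total (tool now) [-0.193 -0.156 -1.061] dp in final frame [-0.193  0.191 -1.055] ang [-2.079e-01  2.000e-04 -5.800e-03]
```

Call:
{"api": "arm_command", "payload": {
  "series": [
    {"dp":[-0.1,0,0],"angular":[-0.104,0,0],"gripper":22},
    {"dp":[-0.1,0,0],"angular":[-0.104,0,-0.005],"gripper":22},
    {"dp":[0,0.06,-0.3],"angular":[0,0,0],"gripper":22},
    {"dp":[0,0.06,-0.45],"angular":[0,0,0],"gripper":22},
    {"dp":[0,0,-0.45],"angular":[0,0,0],"gripper":22},
    {"dp":[0,0,-0.4],"angular":[0,0,0],"gripper":22},
    {"dp":[0,0,-0.25],"angular":[0,0,0],"gripper":22},
    {"dp":[0,0,-0.1],"angular":[0,0,0],"gripper":22}
  ]
}}

```text
clock: 21.35
position: [0.52, 0.0133, 0.2733]
ee_rot: [-0.43, 0.562, -0.429, -0.562]
contact_force: [0.4, 0.6, -0.8]
width: 0.0274
```

```bash
python3 - <<'E'
from h import *
goto((.5185,.005,.26),14.5)
E
```

```text
pos [0.52   0.0133 0.2733] t 21.35 F [ 0.4  0.6 -0.8] w 0.0274
dp total (tool now) [ 0.111  0.03  -0.064] dp in final frame [ 0.111  0.029 -0.064] ang [0.0085 0.0001 0.001 ]
```

Call:
{"api": "arm_command", "payload": {
  "series": [
    {"dp":[0.05,0.02,-0.05],"angular":[0.0085,0,0.001],"gripper":22},
    {"dp":[0.06,0,0],"angular":[0,0,0],"gripper":22},
    {"dp":[0.06,0,0],"angular":[0,0,0],"gripper":22},
    {"dp":[0.05,0,0],"angular":[0,0,0],"gripper":22},
    {"dp":[0,0,0],"angular":[0,0,0],"gripper":22},
    {"dp":[0,0,0],"angular":[0,0,0],"gripper":22},
    {"dp":[0,0,0],"angular":[0,0,0],"gripper":22},
    {"dp":[0,0,0],"angular":[0,0,0],"gripper":22}
  ]
}}

```text
clock: 22.35
position: [0.5184, 0.0105, 0.2445]
ee_rot: [0.433, -0.559, 0.432, 0.561]
contact_force: [-0.3, 0.5, -2.1]
width: 0.0273
```

```bash
python3 - <<'E'
from h import *
goto((.5185,.005,.245),14.5)
s=get_state(); im=get_image('wrist'); np.savez('w4.npz',**im,**{k:s[k] for k in('position','ee_rot')})
cv2.imwrite('pics/w4.png',cv2.resize(im['image'][60:300,210:430],None,fx=2.5,fy=2.5,interpolation=cv2.INTER_CUBIC))
C=fcloud(im,s); hsv=cv2.cvtColor(im['image'],cv2.COLOR_BGR2HSV); L=rot(s).inv().apply((C-s['position']).reshape(-1,3)).reshape(C.shape)
m=((hsv[...,0]<=6)|(hsv[...,0]>=174))&(hsv[...,1]>110)&(np.hypot(C[...,0]-.5185,C[...,1]-.005)<.08); P=L[m]
print(len(P))
for a in np.arange(-.03,.17,.015):
    q=P[(P[:,0]>a)&(P[:,0]<a+.015)]
    if len(q)>5: print('x %.3f n %d ymed %.4f z %s'%(a+.0075,len(q),np.median(q[:,1]),np.percentile(q[:,2],[2,98]).round(4)), 'slope dy/dz deg',np.degrees(np.polyfit(q[:,2],q[:,1],1)[0]).round(1))
x,y,z=C[...,0],C[...,1],C[...,2]
m=(hsv[...,1]<70)&(abs(z-.07)<.008)&(np.hypot(x-.5185,y-.005)<.075); P=C[m]; print('top',len(P),cv2.minAreaRect(P[:,:2].astype(np.float32)),np.median(P[:,2]))
E
```

```text
pos [0.5184 0.0105 0.2445] t 22.35 F [-0.3  0.5 -2.1] w 0.0273
dp total (tool now) [-0.004  0.01  -0.044] dp in final frame [-0.004  0.01  -0.044] ang [ 0.0015  0.0019 -0.0003]
7969
x -0.022 n 1011 ymed 0.0038 z [-0.0123  0.0145] slope dy/dz deg 0.5
x -0.007 n 781 ymed 0.0037 z [-0.0123  0.0148] slope dy/dz deg 0.1
x 0.007 n 657 ymed 0.0036 z [-0.0159  0.0167] slope dy/dz deg -0.3
x 0.022 n 1147 ymed 0.0032 z [-0.0341  0.0346] slope dy/dz deg 0.5
x 0.037 n 459 ymed 0.0033 z [-0.0404  0.0415] slope dy/dz deg 0.0
x 0.052 n 252 ymed 0.0033 z [-0.0407  0.0412] slope dy/dz deg 0.2
x 0.068 n 570 ymed 0.0010 z [-0.0376  0.0376] slope dy/dz deg 0.1
x 0.082 n 942 ymed 0.0000 z [-0.025   0.0254] slope dy/dz deg 0.3
x 0.098 n 169 ymed 0.0035 z [-0.0135  0.0127] slope dy/dz deg 0.2
x 0.113 n 144 ymed 0.0033 z [-0.0134  0.0119] slope dy/dz deg 0.1
x 0.128 n 117 ymed 0.0030 z [-0.0136  0.0117] slope dy/dz deg 0.3
x 0.142 n 70 ymed 0.0032 z [-0.0144  0.0101] slope dy/dz deg 0.3
x 0.158 n 8 ymed 0.0028 z [-0.014   0.0004] slope dy/dz deg 0.3
x 0.173 n 11 ymed -0.0371 z [-0.0185  0.0152] slope dy/dz deg -0.1
top 4276 ((0.5187225341796875, 0.0068619102239608765), (0.08047403395175934, 0.10046877712011337), 14.527047157287598) 0.06940349004944285
```

View pics/w4.png

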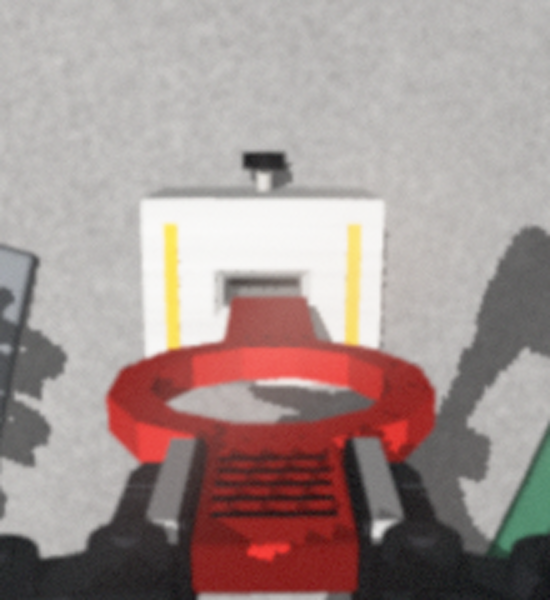

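The crop shows the foot bottom at (267,297), just above and behind the slot. The slot's outer chamfer edge is at row 270, columns 217–310. I'll check the edge positions.

```bash
python3 - <<'E'
from h import *
w=dict(np.load('w4.npz')); s=w; r=rot(s)
K=w['mtx']
def ray(u,v,zw):
    a=(u-K[0,2])/K[0,0]; b=(v-K[1,2])/K[1,1]; th=np.hypot(a,b); d=np.array([a/th*np.sin(th),-b/th*np.sin(th),-np.cos(th)])
    o=r.apply(w['mount'][:3,3])+s['position']; d=r.apply(w['mount'][:3,:3]@d); p=o+d*(zw-o[2])/d[2]; return r.inv().apply(p-s['position'])
f=lambda c,rr:(210+(c+.5)/2.5-.5,60+(rr+.5)/2.5-.5)
for n,c,rr,z in (('chamfer front L',217,271,.07),('chamfer front R',310,271,.07),('slot front L',228,278,.066),('slot front R',301,278,.066),('foot L',228,340,.0866),('block front L',141,200,.07),('block front R',385,200,.07)): print(n,ray(*f(c,rr),z).round(4))
g=cv2.cvtColor(w['image'],cv2.COLOR_BGR2GRAY); print(g[160:182,315]); print(g[168:180:3,290:345])
E
```

```text
chamfer front L [ 0.1744  0.0101 -0.0226]
chamfer front R [0.1746 0.0101 0.016 ]
slot front L [ 0.1785  0.0064 -0.0183]
slot front R [0.1785 0.0063 0.0124]
foot L [ 0.1578 -0.0151 -0.0174]
block front L [ 0.1744  0.0402 -0.0537]
block front R [0.1747 0.0401 0.0467]
[245 244 244 245 245 246 244 234 212 185 154 120  95  96 116 139 153 156
 144 120 115 115]
[[246 247 246 245 243 233 223 213 202 204 210 210 209 210 200 203 209 210
  211 210 201 203 209 212 212 212 214 212 215 215 211 211 211 212 211 212
  211 212 212 209 211 215 217 225 234 240 243 242 242 243 243 242 243 242
  243]
 [246 247 246 246 242 227 196 202 197 167 141 126 117 108 110 110 109 113
  114 114 117 112 117 117 119 120 123 120 121 124 126 128 126 128 127 129
  128 129 138 154 187 218 225 228 236 241 242 242 242 242 241 243 242 241
  242]
 [246 246 246 245 241 229 213 203 198 160 120 109 105  99 101 103 110 113
  116 108 116 119 120 119 120 116 121 124 126 122 122 126 127 128 130 130
  134 133 135 153 188 220 227 231 236 242 243 243 243 243 244 243 242 243
  243]
 [246 247 247 246 242 232 214 205 195 160 122 117 119 120 122 138 147 152
  151 152 155 157 155 155 156 156 157 158 159 158 160 159 160 161 161 157
  161 162 160 163 183 214 223 228 237 242 244 243 243 243 244 243 244 243
  243]]
```

Call:
{"api": "arm_command", "payload": {
  "series": [
    {"dp":[0,0.017,-0.021],"angular":[0.0015,0.0019,0],"gripper":22},
    {"dp":[0,0,0],"angular":[0,0,0],"gripper":22},
    {"dp":[0.05,0,0],"angular":[0,0,0],"gripper":22},
    {"dp":[0.05,0,0],"angular":[0,0,0],"gripper":22},
    {"dp":[0.05,0,0],"angular":[0,0,0],"gripper":22},
    {"dp":[0.05,0,0],"angular":[0,0,0],"gripper":22},
    {"dp":[0,0,0],"angular":[0,0,0],"gripper":22},
    {"dp":[0,0,0],"angular":[0,0,0],"gripper":22}
  ]
}}

```text
clock: 23.4
position: [0.5167, 0.0071, 0.2183]
ee_rot: [0.433, -0.559, 0.433, 0.559]
contact_force: [0.2, -0.0, -1.3]
width: 0.0274
```

```bash
python3 - <<'E'
from h import *
goto((.5165,.0085,.2044),14.5)
for i in range(1): s=get_state(); print(s['contact_force'].round(2),s['moment'].round(3))
E
```

```text
pos [0.5167 0.0071 0.2183] t 23.4 F [ 0.2 -0.  -1.3] w 0.0274
dp total (tool now) [ 0.116 -0.002  0.012] dp in final frame [ 0.116 -0.002  0.012] ang [-0.0004  0.0001 -0.0009]
[ 0.22 -0.03 -1.34] [-0.029  0.017  0.029]
```

The foot is about 10 mm into the slot with no contact force. The early top view may give a rough idea of the stop depth, only to choose step sizes.

```bash
python3 - <<'E'
from h import *
T=np.load('top0.npz'); C=cloud(T); print((C[181:193,310:326,2]*1000).round().astype(int))
E
```

```text
[[  70   69   71   68   68   71   69   70   67   72   71   65   70   70
    71   72]
 [  67   69   72   72   70   74   69   69   71   68   68   65   68   69
    72   64]
 [  69   73   74   64   68   67   70   69   63   69   65   59   67   69
    72   68]
 [  73   64   65   67   65   64   64   62   54   47   43   36   66   68
    70   68]
 [  67   67   61   58   54   45   39   35   33   20   24   21   31   69
    70   74]
 [  70   42   41   31   28   22   17   22   22   19   16   22   17   66
    68   74]
 [  70   50   21   24   21   22   20   22   20   21   23   17   21   67
    68   66]
 [  70   72   22   22   19   22   21   22   63   70   69   67   67   73
    71   71]
 [  67   65   18   23   66   70   62   65 1218   72   72   67   69   70
  1218   71]
 [  70   71   67   69   69   66   68   68   68   72   67   69   70   69
    73   69]
 [  68   67   70   69   69   71   71   70   68   66   71   72   67   69
    71   75]
 [  71   72   73   72   70   67   70   70   69   67   67   73   68   72
    70   67]]
```

Call:
{"api": "arm_command", "payload": {
  "series": [
    {"dp":[0.03,0,0.006],"angular":[0,0,0],"gripper":22},
    {"dp":[0.03,0,0],"angular":[0,0,0],"gripper":22},
    {"dp":[0.03,0,0],"angular":[0,0,0],"gripper":22},
    {"dp":[0.02,0,0],"angular":[0,0,0],"gripper":22},
    {"dp":[0,0,0],"angular":[0,0,0],"gripper":22},
    {"dp":[0,0,0],"angular":[0,0,0],"gripper":22},
    {"dp":[0,0,0],"angular":[0,0,0],"gripper":22},
    {"dp":[0,0,0],"angular":[0,0,0],"gripper":22}
  ]
}}

```text
clock: 24.4
position: [0.5168, 0.0078, 0.2048]
ee_rot: [-0.433, 0.559, -0.433, -0.559]
contact_force: [-0.2, -0.3, -1.1]
width: 0.0271
```

Call:
{"api": "arm_command", "payload": {
  "series": [
    {"dp":[0.014,0,0],"angular":[0,0,0],"gripper":22},
    {"dp":[0.014,0,0],"angular":[0,0,0],"gripper":22},
    {"dp":[0.014,0,0],"angular":[0,0,0],"gripper":22},
    {"dp":[0.014,0,0],"angular":[0,0,0],"gripper":22},
    {"dp":[0.014,0,0],"angular":[0,0,0],"gripper":22},
    {"dp":[0.014,0,0],"angular":[0,0,0],"gripper":22},
    {"dp":[0,0,0],"angular":[0,0,0],"gripper":22},
    {"dp":[0,0,0],"angular":[0,0,0],"gripper":22}
  ]
}}

```text
clock: 25.4
position: [0.5168, 0.0078, 0.1939]
ee_rot: [-0.433, 0.559, -0.433, -0.559]
contact_force: [1.1, -0.1, -1.2]
width: 0.0272
```

Call:
{"api": "arm_command", "payload": {
  "series": [
    {"dp":[0.014,0,0],"angular":[0,0,0],"gripper":22},
    {"dp":[0.014,0,0],"angular":[0,0,0],"gripper":22},
    {"dp":[0.014,0,0],"angular":[0,0,0],"gripper":22},
    {"dp":[0.014,0,0],"angular":[0,0,0],"gripper":22},
    {"dp":[0.01,0,0],"angular":[0,0,0],"gripper":22},
    {"dp":[0,0,0],"angular":[0,0,0],"gripper":22},
    {"dp":[0,0,0],"angular":[0,0,0],"gripper":22},
    {"dp":[0,0,0],"angular":[0,0,0],"gripper":22}
  ]
}}

```text
clock: 26.4
position: [0.5169, 0.0078, 0.1855]
ee_rot: [-0.433, 0.559, -0.433, -0.559]
contact_force: [-0.1, -0.3, -1.6]
width: 0.0269
```

Now feeling downwards in steps of about 2 mm.

Call:
{"api": "arm_command", "payload": {
  "series": [
    {"dp":[0.005,0,0],"angular":[0,0,0],"gripper":22},
    {"dp":[0.005,0,0],"angular":[0,0,0],"gripper":22},
    {"dp":[0.005,0,0],"angular":[0,0,0],"gripper":22},
    {"dp":[0.005,0,0],"angular":[0,0,0],"gripper":22},
    {"dp":[0,0,0],"angular":[0,0,0],"gripper":22},
    {"dp":[0,0,0],"angular":[0,0,0],"gripper":22},
    {"dp":[0,0,0],"angular":[0,0,0],"gripper":22},
    {"dp":[0,0,0],"angular":[0,0,0],"gripper":22}
  ]
}}

```text
clock: 27.4
position: [0.517, 0.0078, 0.183]
ee_rot: [-0.433, 0.559, -0.433, -0.559]
contact_force: [-0.4, 0.4, -1.6]
width: 0.0271
```

Call:
{"api": "arm_command", "payload": {
  "series": [
    {"dp":[0.005,0,0],"angular":[0,0,0],"gripper":22},
    {"dp":[0.004,0,0],"angular":[0,0,0],"gripper":22},
    {"dp":[0.004,0,0],"angular":[0,0,0],"gripper":22},
    {"dp":[0,0,0],"angular":[0,0,0],"gripper":22},
    {"dp":[0,0,0],"angular":[0,0,0],"gripper":22},
    {"dp":[0,0,0],"angular":[0,0,0],"gripper":22},
    {"dp":[0,0,0],"angular":[0,0,0],"gripper":22},
    {"dp":[0,0,0],"angular":[0,0,0],"gripper":22}
  ]
}}

```text
clock: 28.4
position: [0.517, 0.0078, 0.1814]
ee_rot: [-0.433, 0.559, -0.433, -0.559]
contact_force: [0.2, 0.5, -1.1]
width: 0.0276
```

Call:
{"api": "arm_command", "payload": {
  "series": [
    {"dp":[0.005,0,0],"angular":[0,0,0],"gripper":22},
    {"dp":[0.004,0,0],"angular":[0,0,0],"gripper":22},
    {"dp":[0.004,0,0],"angular":[0,0,0],"gripper":22},
    {"dp":[0,0,0],"angular":[0,0,0],"gripper":22},
    {"dp":[0,0,0],"angular":[0,0,0],"gripper":22},
    {"dp":[0,0,0],"angular":[0,0,0],"gripper":22},
    {"dp":[0,0,0],"angular":[0,0,0],"gripper":22},
    {"dp":[0,0,0],"angular":[0,0,0],"gripper":22}
  ]
}}

```text
clock: 29.4
position: [0.517, 0.0078, 0.1797]
ee_rot: [-0.433, 0.559, -0.433, -0.559]
contact_force: [-0.8, 0.6, -1.6]
width: 0.0273
```

Call:
{"api": "arm_command", "payload": {
  "series": [
    {"dp":[0.005,0,0],"angular":[0,0,0],"gripper":22},
    {"dp":[0.004,0,0],"angular":[0,0,0],"gripper":22},
    {"dp":[0,0,0],"angular":[0,0,0],"gripper":22},
    {"dp":[0,0,0],"angular":[0,0,0],"gripper":22},
    {"dp":[0,0,0],"angular":[0,0,0],"gripper":22},
    {"dp":[0,0,0],"angular":[0,0,0],"gripper":22},
    {"dp":[0,0,0],"angular":[0,0,0],"gripper":22},
    {"dp":[0,0,0],"angular":[0,0,0],"gripper":22}
  ]
}}

```text
clock: 30.4
position: [0.5171, 0.0078, 0.1789]
ee_rot: [-0.433, 0.559, -0.433, -0.559]
contact_force: [-0.5, -1.6, -0.3]
width: 0.0274
```

Call:
{"api": "arm_command", "payload": {
  "series": [
    {"dp":[0.005,0,0],"angular":[0,0,0],"gripper":22},
    {"dp":[0.004,0,0],"angular":[0,0,0],"gripper":22},
    {"dp":[0,0,0],"angular":[0,0,0],"gripper":22},
    {"dp":[0,0,0],"angular":[0,0,0],"gripper":22},
    {"dp":[0,0,0],"angular":[0,0,0],"gripper":22},
    {"dp":[0,0,0],"angular":[0,0,0],"gripper":22},
    {"dp":[0,0,0],"angular":[0,0,0],"gripper":22},
    {"dp":[0,0,0],"angular":[0,0,0],"gripper":22}
  ]
}}

```text
clock: 31.4
position: [0.5172, 0.0078, 0.1783]
ee_rot: [-0.433, 0.559, -0.433, -0.559]
contact_force: [0.6, -0.3, 0.8]
width: 0.027
```

Call:
{"api": "arm_command", "payload": {
  "series": [
    {"dp":[0.005,0,0],"angular":[0,0,0],"gripper":22},
    {"dp":[0,0,0],"angular":[0,0,0],"gripper":22},
    {"dp":[0,0,0],"angular":[0,0,0],"gripper":22},
    {"dp":[0,0,0],"angular":[0,0,0],"gripper":22},
    {"dp":[0,0,0],"angular":[0,0,0],"gripper":22},
    {"dp":[0,0,0],"angular":[0,0,0],"gripper":22},
    {"dp":[0,0,0],"angular":[0,0,0],"gripper":22},
    {"dp":[0,0,0],"angular":[0,0,0],"gripper":22}
  ]
}}

```text
clock: 32.4
position: [0.5172, 0.0078, 0.1779]
ee_rot: [-0.433, 0.559, -0.433, -0.559]
contact_force: [-0.4, -0.0, 2.1]
width: 0.0272
```

Contact confirmed: the force rose from -1.5 to +2.1 N over about 1.5 mm. I'll ease back slightly and let go.

Call:
{"api": "arm_command", "payload": {
  "series": [
    {"dp":[-0.004,0,0],"angular":[0,0,0],"gripper":22},
    {"dp":[0,0,0],"angular":[0,0,0],"gripper":22},
    {"dp":[0,0,0],"angular":[0,0,0],"gripper":22},
    {"dp":[0,0,0],"angular":[0,0,0],"gripper":22},
    {"dp":[0,0,0],"angular":[0,0,0],"gripper":22},
    {"dp":[0,0,0],"angular":[0,0,0],"gripper":22},
    {"dp":[0,0,0],"angular":[0,0,0],"gripper":22},
    {"dp":[0,0,0],"angular":[0,0,0],"gripper":22}
  ]
}}

```text
clock: 33.4
position: [0.5172, 0.0078, 0.1782]
ee_rot: [-0.433, 0.559, -0.433, -0.559]
contact_force: [0.4, -0.1, -0.2]
width: 0.0271
```

```bash
python3 -c "
from h import *
s=get_state();print(s['position'].round(4),s['contact_force'].round(2),s['moment'].round(3))"
```

```text
[0.5172 0.0078 0.1782] [ 0.39 -0.14 -0.19] [ 0.063  0.109 -0.021]
```

Call:
{"api": "arm_command", "payload": {
  "series": [
    {"dp":[0,0,0],"angular":[0,0,0],"gripper":30},
    {"dp":[0,0,0],"angular":[0,0,0],"gripper":36},
    {"dp":[0,0,0],"angular":[0,0,0],"gripper":48},
    {"dp":[0,0,0],"angular":[0,0,0],"gripper":50},
    {"dp":[-0.1,0,0],"angular":[0,0,0],"gripper":50},
    {"dp":[-0.25,0,0],"angular":[0,0,0],"gripper":50},
    {"dp":[-0.3,0,0],"angular":[0,0,0],"gripper":50},
    {"dp":[-0.2,0,0],"angular":[0,0,0],"gripper":50}
  ]
}}

```text
clock: 34.4
position: [0.5165, 0.0079, 0.2833]
ee_rot: [0.433, -0.559, 0.433, 0.559]
contact_force: [0.4, -0.4, -0.4]
width: 0.0501
```

```bash
python3 - <<'E'
from h import *
s=get_state(); im=get_image('wrist'); sc=get_image('scene'); print(s['position'].round(3),s['contact_force'].round(1),s['clock'])
cv2.imwrite('pics/f1.png',np.vstack([im['image'][:300],cv2.resize(sc['image'][120:300,240:460],(640,524))[:300]]))
C=fcloud(im,s); hsv=cv2.cvtColor(im['image'],cv2.COLOR_BGR2HSV)
m=((hsv[...,0]<=6)|(hsv[...,0]>=174))&(hsv[...,1]>110)&(np.hypot(C[...,0]-.5185,C[...,1]-.007)<.07)&(C[...,2]>.05); P=C[m]
print('tab top z',np.percentile(P[:,2],[50,90,99]).round(4))
for a in (.08,.12,.16,.19): 
    q=P[(P[:,2]>a)&(P[:,2]<a+.02)]; print(a,len(q),q.mean(0).round(4) if len(q) else '')
E
```

```text
[0.517 0.008 0.283] [ 0.4 -0.4 -0.4] 34.4
tab top z [0.1583 0.2127 0.3819]
0.08 343 [0.518  0.0065 0.0954]
0.12 78 [ 0.5174 -0.0029  0.1312]
0.16 392 [0.5175 0.0067 0.1649]
0.19 106 [0.5147 0.0061 0.2033]
```

View pics/f1.png

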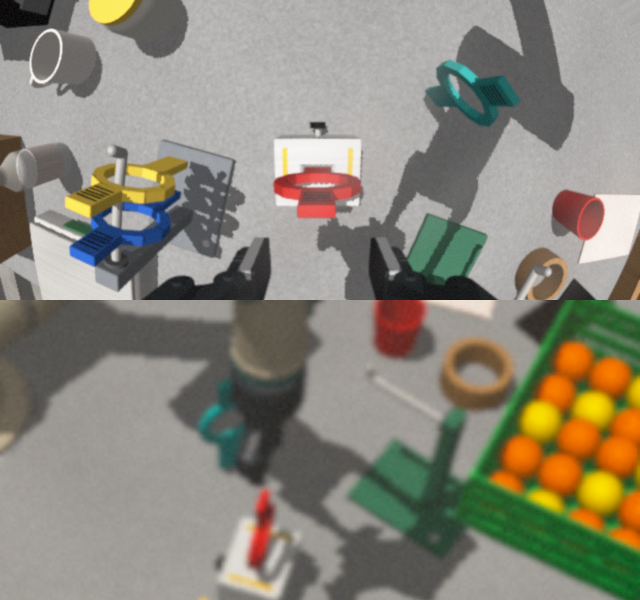

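```bash
python3 -c "
from rig import *
print(get_state()['qd'].round(3)); print(sign_off())"
```

```text
[ 0.001  0.026  0.074  0.    -0.039  0.   ]
the job is handed in; nothing more can be done
None
```

I moved the blue and then the yellow gauge to the spare hook, stood the red gauge in the holder's slot on its stop, and handed the job in at about 34 s.

- **Hanging the gauges:** the wrist pictures show both blue and yellow with their rings around the grey bar.
- **Finding the stop:** an early depth picture suggested a stop about 49 mm below the mouth. I used that only to choose step sizes and felt the last 7 mm or so in small steps. The vertical force rose from about -1.5 N to +2.1 N over roughly 1.5 mm, so the peak push on the stop was about 3.5 N.
- **Letting go:** I eased back about 0.3 mm, until the stop carried about the gauge's own weight, then opened the gripper and withdrew upwards.
- **Last checks:** the red gauge stands upright in the slot. Its tab top is at about z = 0.213 m, putting the foot at about z = 0.020 m, which agrees with the stop that was felt. The gripper is clear at z = 0.283 m and reads no contact force.
- **Other things on the table:** I saw nothing out of place among those visible in the last pictures. I did not measure their positions again.

No check failed. The red tab appeared turned about 2° more than expected on the hook, so I turned the gripper slightly before gripping it. The arm was still settling very slowly (joint speeds up to 0.07 rad/s) when I handed in.

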